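# Gauge the sugar jar's mouth for a new cork

### The job

The glass sugar jar needs a cork cut to fit, so take the size of its mouth with the telescoping bore gauge: pick the gauge up by its lock knob, lower it into the jar's mouth until its collar rests on the rim, loosen the knob anticlockwise so that the two plungers spring out against the glass, then turn the knob clockwise to its stop to lock them. Draw the locked gauge straight out and stand it upright on the tray again, clear of everything, with the size still locked in. Press lightly on the glass, set the gauge down softly and leave the jar and the other things where they stand.

Things in the scene. Friction and masses are not known exactly. Their poses are not given: they have to be found in the camera images.
- gauge: Telescoping bore gauge, bare steel, 110 mm tall, about 0.5 kg, upright on the tray. From the bottom: flat-bottomed round head 45 mm in diameter, 18 mm high; collar (see gauge_collar); handle 12 mm in diameter; knurled lock knob on top. Two plungers come out of the head's sides, 9 mm above the bottom, along the gauge's +y and -y. Origin: centre of the underside; z up the handle.
- gauge_grip (a point): Middle of the lock knob, on the gauge's axis, 97 mm above the gauge's bottom: the place to grip from above. The knob is a round knurled cylinder, 26 mm in diameter and 26 mm high (84 to 110 mm above the bottom).
- gauge_collar (a point): Centre of the underside of the gauge's flat collar, 18 mm above the gauge's bottom; the collar is 66 mm in diameter, 4 mm thick, and rests on the rim of a mouth. Only friction under it keeps the gauge from turning with the knob: with less than about 6 N of downward push besides its weight, the whole gauge spins in the mouth and the knob does not loosen.
- gauge_lock (a joint): Turn of the lock knob against the gauge's body, rad. 0 = tight at its stop, plungers locked; grows anticlockwise seen from above to 1.0 at the other stop. Below about 0.5 the screw bites and holds the plungers where they are; from about 0.85 springs drive each out with 1 to 2 N. Turning takes about 0.1 Nm. Starts locked at 0 to 0.1, plungers in.
- tip_a (a point): Outer end of the plunger on the gauge's +y side. 21.5 mm from the axis when in (just inside the head's side), up to 31.5 mm fully out.
- tip_b (a point): Outer end of the plunger on the gauge's -y side, likewise. The distance from tip_a to tip_b is the size the gauge shows: 43 mm at the start, 63 mm when the plungers spring out in free air.
- jar: Empty glass sugar jar without its cap, about 0.6 kg, loose, upright on the tray: body 88 mm in diameter, a shoulder and a straight neck 62 mm across outside with thread ridges, 118 mm tall in all. Bore of the mouth 54 mm in diameter and 28 mm deep, wider below. Origin: centre of the underside, z up.
- jar_mouth (a point): Centre of the jar's mouth, level with the rim, 118 mm above the jar's underside.
- tray: Fixed white plastic kettle tray, 310 mm (its x) by 460 mm (its y), floor 4 mm thick, edge 16 mm high. Origin: centre of the underside, so things on it stand 4 mm above its origin. The jar, the gauge and the mug stand in a row along its y, about 140 mm apart, in any order; small things lie beside the row.
- mug: Cream mug, 82 mm in diameter, 94 mm high, a handle at its +y reaching 76 mm from the axis. Origin: centre of the underside. Bystander on the tray.
- teaspoon: Stainless teaspoon 135 mm long lying on the tray's near side. Bystander.
- cap: The jar's red twist cap, 67 mm in diameter, 15 mm high, lying open side up at the tray's far side. Bystander.
- cork: Cork blank, 66 mm in diameter, 32 mm high, at the tray's far side. Bystander.
- caddy: Square aluminium tea caddy, 99 mm wide, 122 mm high, lid shut, on the dresser left of the tray. Bystander.
- caliper: Steel vernier caliper, 220 mm long, lying on the dresser right of the tray. Bystander.
Not all that is in view belongs to the job. What is shaped like the gauge but blue, green or orange is not meant.

How it is judged:
On the way, in this order (a step that is already met when the one before it is completed fails the run):
1. the gauge stands in the jar's mouth, upright, its collar on the rim, still locked with the plungers in (z of gauge in the frame of jar between 0.095 and 0.103 m and horizontal distance between gauge and jar_mouth below 0.008 m and angle between gauge's own z axis and vertical below 0.08 rad and value of joint gauge_lock below 0.4 rad and distance between tip_a and tip_b below 0.048 m), for 0.1 s.
2. the knob is loosened there and the plungers have sprung out against the bore (z of gauge in the frame of jar between 0.095 and 0.103 m and horizontal distance between gauge and jar_mouth below 0.008 m and angle between gauge's own z axis and vertical below 0.08 rad and value of joint gauge_lock above 0.4 rad and distance between tip_a and tip_b above 0.0525 m), for 0.1 s.
3. the knob is turned clockwise to its stop there, the plungers locked on the bore (z of gauge in the frame of jar between 0.095 and 0.103 m and horizontal distance between gauge and jar_mouth below 0.008 m and angle between gauge's own z axis and vertical below 0.08 rad and value of joint gauge_lock below 0.25 rad and distance between tip_a and tip_b above 0.0525 m), for 0.1 s.
At the end, for the whole second after the job is handed in: The gauge stands upright (within 0.1 rad) and still on the tray's floor, at least 80 mm axis to axis from the jar and touching nothing but the tray; its knob is locked (below 0.25 rad) and it shows 52.5 to 56 mm from tip to tip; the jar stands upright within 25 mm of its place (value of joint gauge_lock below 0.25 rad and distance between tip_a and tip_b between 0.0525 and 0.056 m and angle between each of gauge, jar's own z axis and vertical below 0.1 rad and z of gauge in the frame of tray between 0.001 and 0.008 m and x of gauge in the frame of tray between -0.15 and 0.15 m and y of gauge in the frame of tray between -0.225 and 0.225 m and horizontal distance between gauge and jar above 0.08 m and contact force between gauge and jar below 0.05 N and linear speed of gauge below 0.02 m/s and contact force between gauge and mug below 0.05 N and contact force between gauge and teaspoon below 0.05 N and contact force between gauge and cap below 0.05 N and contact force between gauge and cork below 0.05 N and distance of jar from where it was at the start of the episode below 0.025 m).
It fails at once if the gauge bears on the glass jar with more than 30 N (contact force between gauge and jar above 30 N).
It fails at once if the gauge, its plungers out, is set down on the tray with more than 30 N (contact force between gauge and tray above 30 N and distance between tip_a and tip_b above 0.05 m).
It fails at once if the jar is shifted by more than 25 mm or tipped by more than 0.2 rad (distance of jar from where it was at the start of the episode above 0.025 m or angle between jar's own z axis and vertical above 0.2 rad).
It fails at once if a bystander (mug, teaspoon, red cap, cork, caddy or caliper) is moved by more than 20 mm (distance of any of mug, teaspoon, cap, cork, caddy, caliper from where it was at the start of the episode above 0.02 m).
It also fails if it takes over 58 s, if anything falls off the work surface, if the arm or the gripper's body presses on something with over 40 N, if the wrist force passes 120 N, or if a joint passes its speed limit or range.

### The arm

A 6-joint arm with a two-finger parallel gripper is mounted at the origin on the work surface. World frame = base frame: x ahead of the robot, y to its left, z up, the work surface at z = 0. Lengths are in m, angles in rad, forces in N, time in s.
With the tool pointing down it reaches from about 0.325 to 0.85 m from the base axis. Payload 4.4 kg.
Tool frame: the origin (TCP) lies at the very end of the fingers, on their centre line; the grasp point (between the pads) lies 19 mm behind it; z points along the fingers, y is the line along which they close (so a half turn about z gives the same grasp; the last joint's range is limited). The gripper opens to 94 mm and grips with 3 to 60 N. Pads are 16 mm wide; open, the fingers measure 119 mm over their backs; the gripper's body (75 mm by 177 mm) begins 78 mm behind the grasp point.
Start: joints at [-1.419, 0.207, 1.542, -0, 1.393, -0.15], TCP at [0.171, -0.549, 0.205] pointing down, gripper open.
Joint ranges: [-2.73, 2.73], [-0.86, 2.22], [0.23, 2.46], [-1.11, 4.25], [0.08, 2.63], [-2.82, 2.82]. Speed limits (rad/s): [2.79, 2.79, 3.14, 3.14, 3.14, 3.14].

### API

Orientations are given as a rotation vector (axis times angle).
In Python, from bench import monitor, eyes, job, spotter gives the robot as it stands.
- The arm moves only by the tool jog_arm, never from a script. Its argument "increments" is a list of rows, each a list of 6 numbers: the shift along the tool's x, y, z in mm, then the turn, a rotation vector about the tool's x, y, z in degrees. A call has 1 to 12 rows; each row is the pose to reach, as a shift and turn from the pose commanded when the call began, along the tool's axes at that moment; what a row does not reach only later rows make up. A row lasts 1/12 s, in which the tool goes at most 41.7 mm and 7.16 degrees, less where a joint would pass 70% of its speed; a pose out of reach is approached as far as the arm can. A call with a gripper value outside its range is refused whole. "hand" is the finger opening in mm, from 0 to 94, set as the call begins (left out, the last holds). The fingers move at their own pace and stop on an object; "squeeze" is the grip in N (left out, the last holds). Time passes only in rows, so rows that repeat a pose let the fingers close. It gives the time, the measured TCP pose, the force, the opening and the grip force at its end, in the units of the state.
- monitor.state(): the state, without advancing time (a new reading comes with each control period).
- eyes.grab_frame(name): name is "side" or "top" or "wrist"; returns a dict with "pixels" (420x560x3 uint8, red, green, blue), "range_z" (420x560 float32, m along the optical axis (not along the pixel's ray), 0 where there is no reading), "fx", "fy", "cx", "cy" (pixels), "R" (3x3) and "t" (3): a world point X has camera coordinates R X + t. Camera axes: x right, y down, z forward; pixel columns grow to the right and rows downward; lengths in m; the calibration is good to about 2 mm. The wrist camera is an equidistant fisheye: a pixel r from the principal point sees the ray r / f radians off the axis. A picture is of the moment at which its call begins.
- job.hand_in(): hands the job in; it is judged then, once.
Trained networks look in the newest picture that a camera, given by its name, has taken for a name from the list of things; names that differ only in an ending like _2 or _b are one class to them, and where a whole thing is asked for, a point or a joint stands for the part that bears it (a point fixed in the world has none). Each returns a list of dicts, best first, with "conf" (0 to 1); they miss things now and then, are a little off and sometimes report something else, mostly with a low value. They report only what shows in the picture. A call takes as long as a camera call. They do not tell look-alikes from the thing itself.
- spotter.regions_of(camera, thing): "mask" (420x560 bool, what is visible of it).
- spotter.tip_of(camera, thing): "at" ([x, y, z] in m, in world coordinates, good to about 4 mm: a listed point, or the origin of a listed thing).
The state is a dict: "clock": time; "joints": joint angles; "joint_velocities": joint speeds; "effort": joint torques, N m; "position": TCP position; "orientation": TCP orientation; "contact_force": force on the tool from outside, world axes, zero at the start; "ft_torque": the same for the moment, N m; "width": opening from 0.0 (shut) to 1.0 (fully open); "grip_force": force on a finger pad.
Only numpy, scipy, OpenCV 4.12 (cv2) and the standard library are available. Lean on these libraries where they do the work, as an engineer would, in place of code of your own. Each camera call takes 0.05 s, during which the arm holds its last target. There are 200 camera calls.

## Working session

There is one attempt and no reset: what is moved stays moved. The work goes in short steps, Python scripts to look and compute and a tool call to move; the robot and the scene stay as the last step left them, time stands still between calls to the robot, and variables do not carry over. Pictures are saved under pics/ and viewed, at most 10 in all, crops included, and the job is handed in when it is done.

Besides the shell and the picture viewer there is one more tool, called after "Call:" in YAML: its name, and indented under it one key for each argument. jog_arm: Moves the arm, as the interface text tells. Its arguments: {"type":"object","properties":{"increments":{"type":"array","items":{"type":"array","items":{"type":"number"}}},"hand":{"type":"number"},"squeeze":{"type":"number"}},"required":["increments"]}

```bash
ls; mkdir -p pics
python3 - <<'E'
from bench import monitor, eyes, job, spotter
import cv2,numpy as np
s=monitor.state();print(s)
for n in ["top","side"]:
    f=eyes.grab_frame(n);cv2.imwrite(f"pics/{n}0.png",f["pixels"][:,:,::-1])
    print(n,f["fx"],f["cx"],f["cy"],f["R"].tolist(),f["t"])
    for th in ["gauge","gauge_grip","gauge_collar","jar","jar_mouth","mug","tray","cap","cork","tip_a","tip_b"]:
        print(th,[(np.round(d["at"],3).tolist(),round(d["conf"],2)) for d in spotter.tip_of(n,th)[:4]])
E
```

```text
pics
{'clock': 0.0, 'joints': array([-1.41849959e+00,  2.07397787e-01,  1.54294420e+00,  1.23621730e-05,
        1.39347773e+00, -1.50533507e-01]), 'joint_velocities': array([-4.36528193e-04, -1.59503265e-03,  2.47184804e-05, -9.29833784e-04,
       -1.48358556e-03,  1.08301560e-03]), 'effort': array([ 1.39538006e-03, -3.70874262e+01, -2.81414205e+01,  7.00050825e-02,
        3.62542283e-02, -1.66048271e-04]), 'position': array([ 0.17133047, -0.5480451 ,  0.20430805]), 'orientation': array([-3.10344742e+00, -4.73529750e-01, -1.60146917e-05]), 'contact_force': array([ 0.59836871, -0.40881358, -0.25547909]), 'ft_torque': array([-0.05611205, -0.00503356, -0.00012273]), 'grip_force': 0.0, 'width': 0.9954044947341096}
top 482.7228392429967 283.44357945583516 206.0606264469321 [[-0.017567598225711197, -0.999836824839505, -0.004207515589624618], [-0.9979992295635985, 0.017790628779417464, -0.06067150334462448], [0.06073645761026738, 0.003133244722313935, -0.9981489194977204]] [-0.00193937  0.59893566  1.42838482]
gauge [([0.567, -0.166, 0.003], 0.72), ([0.384, -0.367, -0.001], 0.65), ([0.56
[... 1044 characters left out ...]
, -0.163, 0.005], 0.73), ([0.562, -0.347, -0.003], 0.64), ([0.657, -0.375, 0.0], 0.5)]
gauge_grip [([0.81, -0.229, 0.1], 0.66), ([0.661, -0.369, 0.098], 0.57), ([0.562, -0.345, 0.098], 0.55), ([0.414, -0.005, 0.002], 0.34)]
gauge_collar [([0.567, -0.16, 0.022], 0.88), ([0.662, -0.374, 0.019], 0.84), ([0.562, -0.348, 0.021], 0.83), ([0.81, -0.226, 0.018], 0.66)]
jar [([0.526, 0.121, 0.003], 0.8)]
jar_mouth [([0.525, 0.112, 0.122], 0.93), ([0.661, -0.119, 0.007], 0.43)]
mug [([0.533, -0.028, 0.002], 0.81), ([0.463, 0.492, 0.0], 0.71)]
tray [([0.536, -0.029, -0.002], 0.82)]
cap [([0.659, -0.116, 0.002], 0.51)]
cork [([0.573, -0.163, 0.106], 0.56), ([0.634, 0.03, 0.004], 0.52)]
tip_a []
tip_b []
```

View pics/top0.png

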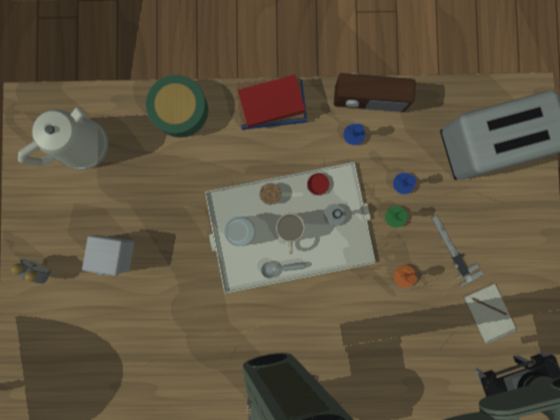

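View pics/side0.png

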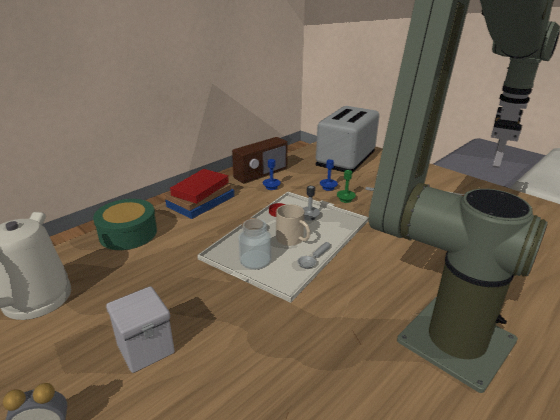

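The top view shows the bare steel gauge at about pixel (338,213), right of the mug (290,228). The jar is at (240,231), and the blue, green and orange look-alikes stand off the tray. Next I'll refine both positions from depth and masks.

```bash
cat > h.py <<'E'
from bench import monitor, eyes, job, spotter
import cv2,numpy as np
def cloud(f):
    v,u=np.mgrid[:420,:560]; z=f["range_z"]
    c=np.stack([(u-f["cx"])/f["fx"]*z,(v-f["cy"])/f["fy"]*z,z],-1)
    return (c-f["t"])@f["R"]          # R^T (c-t)
def circ(p):
    A=np.c_[2*p[:,:2],np.ones(len(p))]; s=np.linalg.lstsq(A,(p[:,:2]**2).sum(1),rcond=None)[0]
    return s[:2],np.sqrt(s[2]+s[:2]@s[:2])
def near(W,f,xy,r,z0,z1):
    return W[(f["range_z"]>0)&(np.hypot(*(W[...,:2]-xy).transpose(2,0,1))<r)&(W[...,2]>z0)&(W[...,2]<z1)]
def enc(p): return cv2.minEnclosingCircle(p[:,:2].astype(np.float32))
E
python3 - <<'E'
from h import *
for n in ["top","side"]:
    f=eyes.grab_frame(n);W=cloud(f)
    for nm,xy,r,z0,z1 in [("knob",[.57,-.163],.03,.105,.125),("collar",[.57,-.163],.045,.015,.035),("jarrim",[.525,.118],.05,.112,.13),("shoulder",[.525,.118],.06,.06,.112),("mugrim",[.533,-.028],.06,.088,.106)]:
        p=near(W,f,np.array(xy),r,z0,z1)
        if len(p)>5: print(n,nm,len(p),p.mean(0).round(4),"med z",np.median(p[:,2]).round(4),enc(p),circ(p))
f=eyes.grab_frame("top")
im=f["pixels"][180:270,205:375,::-1];cv2.imwrite("pics/crop.png",cv2.resize(im,None,fx=4,fy=4,interpolation=cv2.INTER_CUBIC))
E
```

```text
top knob 71 [ 0.5688 -0.1624  0.1136] med z 0.1138 ((0.5694036483764648, -0.1624070405960083), 0.01365448534488678) (array([ 0.56891827, -0.16243047]), np.float64(0.009375949603966179))
top collar 298 [ 0.5681 -0.1609  0.0261] med z 0.0259 ((0.569439172744751, -0.16295437514781952), 0.03279467672109604) (array([ 0.5695946 , -0.16388064]), np.float64(0.025137254848247186))
top jarrim 132 [0.5247 0.1172 0.1205] med z 0.1209 ((0.5247710347175598, 0.11758515238761902), 0.03222533315420151) (array([0.52462595, 0.11718222]), np.float64(0.029324014663410173))
top shoulder 352 [0.5236 0.1129 0.0893] med z 0.0888 ((0.5241563320159912, 0.11774791032075882), 0.04416700825095177) (array([0.52450628, 0.11741456]), np.float64(0.038186021023444386))
top mugrim 126 [ 0.5323 -0.0314  0.0976] med z 0.0978 ((0.5252235531806946, -0.029880285263061523), 0.047533515840768814) (array([ 0.53228674, -0.03036989]), np.float64(0.03884112256814182))
side knob 45 [ 0.5638 -0.1561  0.112 ] med z 0.1126 ((0.5640543699264526, -0.1576266586780548), 0.013951371423900127) (array([ 0.56535324, -0.15775713]), np.float64(0.009363407403873817))
side collar 144 [ 0.5592 -0.1589  0.0265] med z 0.0268 ((0.5655169486999512, -0.16107068955898285), 0.035450831055641174) (array([ 0.56332018, -0.16144554]), np.float64(0.022848154301544625))
side jarrim 199 [0.5203 0.1216 0.1187] med z 0.119 ((0.5214056372642517, 0.12011650204658508), 0.03327643498778343) (array([0.52143634, 0.12110171]), np.float64(0.02897820895574126))
side shoulder 714 [0.508  0.1334 0.0877] med z 0.0886 ((0.5205503702163696, 0.12147750705480576), 0.04479539766907692) (array([0.51863671, 0.12381056]), np.float64(0.03485882153884798))
side mugrim 209 [ 0.53   -0.0254  0.0946] med z 0.0947 ((0.528149425983429, -0.0289826150983572), 0.044565197080373764) (array([ 0.53033076, -0.02715449]), np.float64(0.03901931906432305))
```

View pics/crop.png

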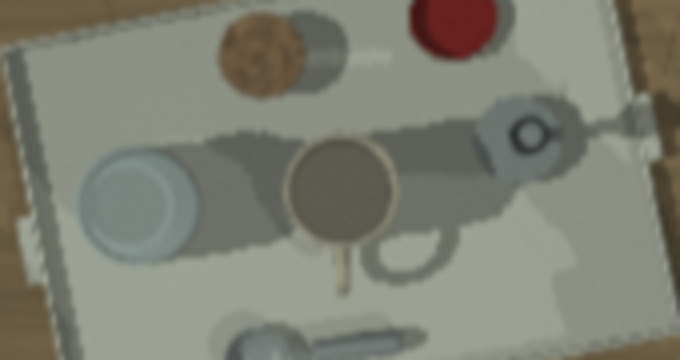

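Everything agrees with the given sizes (knob top at z 0.114, rim at 0.121). The jar-minus-gauge offset is about (-0.044, +0.279) from both cameras. The crop shows the steel gauge clear, with the mug handle pointing to -x. I'll move above the gauge.

Call:
jog_arm:
  increments:
    - [8,-4,0,0,0,0]
    - [25,-13,0,0,0,0]
    - [50,-25,0,0,0,0]
    - [80,-41,0,0,0,0]
    - [112,-57,0,0,0,0]
    - [144,-73,0,0,0,0]
    - [176,-89,0,0,0,0]
    - [208,-106,0,0,0,0]
    - [240,-122,0,0,0,0]
    - [272,-138,0,0,0,0]
    - [304,-154,0,0,0,0]
    - [336,-171,0,0,0,0]
  hand: 60
  squeeze: 40

```text
clock: 2.35
position: [0.4424, -0.2834, 0.2057]
orientation: [3.105, 0.474, 0.001]
contact_force: [0.4, -0.8, -0.7]
width: 0.637
grip_force: 0.0
```

Call:
jog_arm:
  increments:
    - [32,-16,0,0,0,0]
    - [64,-32,0,0,0,0]
    - [94,-48,0,0,0,0]
    - [120,-61,0,0,0,0]
    - [140,-71,0,0,0,0]
    - [152,-77,0,0,0,0]
    - [158,-80,0,0,0,0]
    - [158,-80,0,0,0,0]
    - [158,-80,0,0,0,0]

```text
clock: 3.1
position: [0.5676, -0.1624, 0.2053]
orientation: [3.105, 0.474, -0.001]
contact_force: [-0.5, 0.1, -1.0]
width: 0.636
grip_force: 0.0
```

Run:
```python
from h import *
s=monitor.state();print(s["clock"],s["position"],s["orientation"],s["joints"].round(3),s["contact_force"])
f=eyes.grab_frame("wrist");print(f["fx"],f["cx"],f["cy"],f["R"].round(4).tolist(),f["t"].round(4))
cv2.imwrite("pics/w1.png",f["pixels"][:,:,::-1])
for th in ["gauge_grip","gauge_collar","gauge"]:
  print(th,[(np.round(d["at"],4).tolist(),round(d["conf"],2)) for d in spotter.tip_of("wrist",th)[:4]])
# fisheye cloud
v,u=np.mgrid[:420,:560];x=(u-f["cx"])/f["fx"];y=(v-f["cy"])/f["fy"];r=np.hypot(x,y)+1e-9
z=f["range_z"];k=np.tan(r)/r
W=(np.stack([x*k*z,y*k*z,z],-1)-f["t"])@f["R"]
for nm,xy,rr,z0,z1 in [("knob",[.567,-.161],.03,.108,.12),("collar",[.567,-.161],.045,.018,.03)]:
    p=near(W,f,np.array(xy),rr,z0,z1)
    if len(p)>5:print(nm,len(p),p.mean(0),enc(p))
```

```text
3.1 [ 0.56759295 -0.1623521   0.20534   ] [ 3.10542723e+00  4.73575899e-01 -1.34938641e-03] [-4.250e-01  2.390e-01  1.502e+00 -1.000e-03  1.401e+00  8.440e-01] [-0.49150144  0.14930735 -1.01573261]
325.19226210127806 283.42023007420255 212.20811938402832 [[0.2981, -0.9545, 0.0003], [-0.9179, -0.2866, 0.2743], [-0.2617, -0.0821, -0.9616]] [-0.3237  0.4459  0.5269]
gauge_grip [([0.5692, -0.1581, 0.0987], 0.95), ([0.6641, -0.3704, 0.0945], 0.81), ([0.5624, -0.3463, 0.0971], 0.75), ([0.5343, -0.0281, 0.0069], 0.55)]
gauge_collar [([0.6628, -0.37, 0.0177], 0.86), ([0.8067, -0.2252, 0.0144], 0.84), ([0.5232, 0.1194, 0.1187], 0.62), ([0.5612, -0.345, 0.0179], 0.59)]
gauge [([0.8131, -0.2251, 0.0004], 0.85), ([0.5745, -0.1603, 0.0041], 0.75), ([0.5596, -0.3439, 0.0024], 0.74)]
knob 717 [ 0.57063622 -0.16097949  0.11388354] ((0.5695452094078064, -0.16093727946281433), 0.013827383518218994)
collar 1829 [ 0.57670403 -0.15908675  0.02613051] ((0.5699211359024048, -0.16127358376979828), 0.03315023332834244)
```

View pics/w1.png

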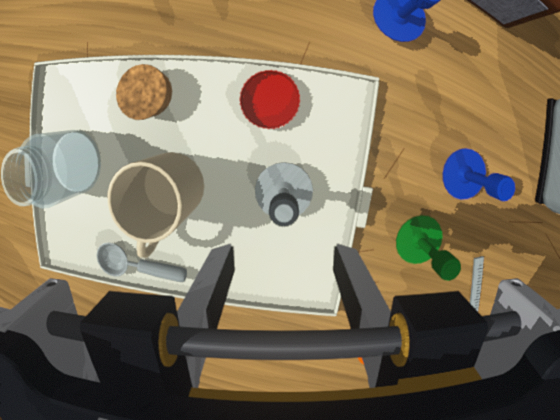

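The wrist view shows the steel knob at pixel (284,207), centred between the fingers. The depth gives (0.570, -0.161), so I shift 2 mm and descend 123 mm.

Call:
jog_arm:
  increments:
    - [1.5,-0.5,5,0,0,0]
    - [1.5,-0.5,17,0,0,0]
    - [1.5,-0.5,34,0,0,0]
    - [1.5,-0.5,53,0,0,0]
    - [1.5,-0.5,72,0,0,0]
    - [1.5,-0.5,90,0,0,0]
    - [1.5,-0.5,105,0,0,0]
    - [1.5,-0.5,116,0,0,0]
    - [1.5,-0.5,121,0,0,0]
    - [1.5,-0.5,123,0,0,0]
    - [1.5,-0.5,123,0,0,0]
    - [1.5,-0.5,123,0,0,0]

```text
clock: 4.3
position: [0.5701, -0.1614, 0.0832]
orientation: [3.105, 0.474, 0.002]
contact_force: [-0.6, -1.0, -0.0]
width: 0.639
grip_force: 0.0
```

Call:
jog_arm:
  increments:
    - [0,0,0,0,0,0]
    - [0,0,0,0,0,0]
    - [0,0,0,0,0,0]
    - [0,0,0,0,0,0]
    - [0,0,0,0,0,0]
    - [0,0,0,0,0,0]
    - [0,0,0,0,0,0]
    - [0,0,0,0,0,0]
  hand: 10
  squeeze: 30

```text
clock: 4.97
position: [0.5696, -0.1613, 0.0827]
orientation: [3.105, 0.474, 0.001]
contact_force: [-0.3, -1.0, 0.8]
width: 0.27
grip_force: 30.0
```

Call:
jog_arm:
  increments:
    - [0,0,-3,0,0,0]
    - [0,0,-10,0,0,0]
    - [0,0,-22,0,0,0]
    - [0,0,-40,0,0,0]
    - [0,0,-60,0,0,0]
    - [0,0,-80,0,0,0]
    - [0,0,-100,0,0,0]
    - [0,0,-120,0,0,0]
    - [0,0,-136,0,0,0]
    - [0,0,-146,0,0,0]
    - [0,0,-150,0,0,0]
    - [0,0,-150,0,0,0]

```text
clock: 5.97
position: [0.5698, -0.1611, 0.2336]
orientation: [3.105, 0.474, 0.003]
contact_force: [0.2, 0.7, -4.7]
width: 0.274
grip_force: 30.0
```

Run:
```python
from h import *
s=monitor.state();p=s["position"];print(p,s["contact_force"],s["ft_torque"],s["width"],s["joints"].round(3))
for n in ["top","side"]:
    f=eyes.grab_frame(n);W=cloud(f)
    for nm,z0,z1 in [("collar",.16,.181),("head",.148,.17)]:
        q=near(W,f,p[:2],.05,z0,z1)
        if len(q)>5: print(n,nm,len(q),q.mean(0).round(4),enc(q))
    for th in ["gauge","gauge_collar"]: print(th,[(np.round(d["at"],4).tolist(),round(d["conf"],2)) for d in spotter.tip_of(n,th)[:6] if d["at"][2]>.1])
R=cv2.Rodrigues(s["orientation"])[0]
print("shift mm", R.T@np.r_[-.0437,.279,0]*1000, (R@[0,0,1]).round(4))
```

```text
[ 0.56981533 -0.16112221  0.23364523] [ 0.15859621  0.65584954 -4.70603739] [-0.0200502   0.04272566 -0.07265342] 0.27361747339423054 [-0.422  0.221  1.465  0.     1.453  0.846]
gauge []
gauge_collar []
side collar 187 [ 0.5609 -0.1537  0.1732] ((0.5648666620254517, -0.15873728692531586), 0.03377418592572212)
side head 47 [ 0.5547 -0.1464  0.1588] ((0.5602470636367798, -0.15321797132492065), 0.020137373358011246)
gauge [([0.5645, -0.1581, 0.1542], 0.78)]
gauge_collar [([0.5704, -0.1618, 0.1675], 0.6)]
shift mm [ 4.15104839e+01 -2.79334016e+02 -2.77543592e-01] [ 1.7e-03 -7.0e-04 -1.0e+00]
```

Call:
jog_arm:
  increments:
    - [1,-4,0,0,0,0]
    - [2,-14,0,0,0,0]
    - [4.5,-30,0,0,0,0]
    - [8,-52,0,0,0,0]
    - [12,-78,0,0,0,0]
    - [16,-106,0,0,0,0]
    - [20,-134,0,0,0,0]
    - [24,-162,0,0,0,0]
    - [28,-190,0,0,0,0]
    - [32,-216,0,0,0,0]
    - [35.5,-238,0,0,0,0]
    - [38,-256,0,0,0,0]

```text
clock: 7.27
position: [0.5278, 0.0982, 0.2326]
orientation: [-3.104, -0.477, 0.0]
contact_force: [-0.0, 0.1, -5.0]
width: 0.268
grip_force: 30.0
```

Call:
jog_arm:
  increments:
    - [2,-12,0,0,0,0]
    - [3,-20,0,0,0,0]
    - [3.5,-23,0,0,0,0]
    - [3.5,-23.5,0,0,0,0]
    - [3.5,-23.5,0,0,0,0]
    - [3.5,-23.5,0,0,0,0]

```text
clock: 7.77
position: [0.5259, 0.1172, 0.2324]
orientation: [3.105, 0.472, -0.0]
contact_force: [-0.1, 0.4, -4.7]
width: 0.273
grip_force: 30.0
```

```bash
cat >> h.py <<'E'
def wcloud(f):
    v,u=np.mgrid[:420,:560];x=(u-f["cx"])/f["fx"];y=(v-f["cy"])/f["fy"];r=np.hypot(x,y)+1e-9
    z=f["range_z"];k=np.tan(r)/r
    return (np.stack([x*k*z,y*k*z,z],-1)-f["t"])@f["R"]
E
python3 - <<'E'
from h import *
s=monitor.state();p=s["position"];print(p,s["orientation"],s["contact_force"],s["ft_torque"],s["joints"].round(3))
f=eyes.grab_frame("side");W=cloud(f)
cv2.imwrite("pics/s2.png",cv2.resize(f["pixels"][130:290,170:350,::-1],None,fx=3.5,fy=3.5,interpolation=cv2.INTER_CUBIC))
for nm,z0,z1 in [("collar",.165,.181),("jarrim",.113,.125)]:
    q=near(W,f,p[:2],.05,z0,z1)
    if len(q)>5: print("side",nm,len(q),q.mean(0).round(4),enc(q),circ(q))
for th in ["gauge","gauge_collar","jar","jar_mouth"]: print(th,[(np.round(d["at"],4).tolist(),round(d["conf"],2)) for d in spotter.tip_of("side",th)[:6] if np.hypot(*(d["at"][:2]-p[:2]))<.05])
f=eyes.grab_frame("wrist");W=wcloud(f)
cv2.imwrite("pics/w2.png",f["pixels"][:,:,::-1])
for nm,z0,z1 in [("collar",.17,.185),("jarrim",.113,.127),("jarsh",.05,.1)]:
    q=near(W,f,p[:2],.05,z0,z1)
    if len(q)>5: print("wrist",nm,len(q),q.mean(0).round(4),enc(q),circ(q))
E
```

```text
[0.52588919 0.11723856 0.23242244] [ 3.10545480e+00  4.71913914e-01 -8.07134929e-05] [-0.07850458  0.43992258 -4.65748094] [-0.00987955 -0.02973833 -0.07425028] [ 0.059  0.109  1.597 -0.     1.435  1.328]
side collar 255 [0.5193 0.1219 0.1758] ((0.5222601294517517, 0.11902270466089249), 0.034107327461242676) (array([0.5225426 , 0.11906444]), np.float64(0.02429760463270642))
side jarrim 183 [0.5195 0.1222 0.1191] ((0.5201325416564941, 0.12143818289041519), 0.03371725231409073) (array([0.52148006, 0.12096581]), np.float64(0.02912097006778564))
gauge [([0.521, 0.1166, 0.1562], 0.92)]
gauge_collar [([0.5262, 0.1135, 0.1716], 0.66)]
jar [([0.5225, 0.1255, 0.0035], 0.59)]
jar_mouth [([0.5263, 0.1158, 0.122], 0.87)]
wrist collar 4029 [0.5337 0.1202 0.1762] ((0.5261130332946777, 0.11806681752204895), 0.033013034611940384) (array([0.52977895, 0.11901351]), np.float64(0.021964014159012876))
wrist jarrim 521 [0.5472 0.1286 0.1196] ((0.5321909189224243, 0.12248881161212921), 0.031283918768167496) (array([0.52531047, 0.11955894]), np.float64(0.029711298624500886))
wrist jarsh 1723 [0.5493 0.1279 0.0869] ((0.5254510641098022, 0.11973321437835693), 0.044124141335487366) (array([0.52666839, 0.12006982]), np.float64(0.03794557622001477))
```

View pics/s2.png

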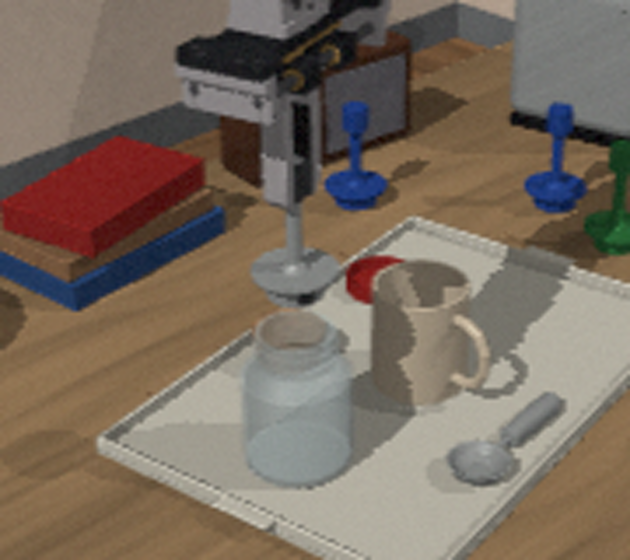

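View pics/w2.png

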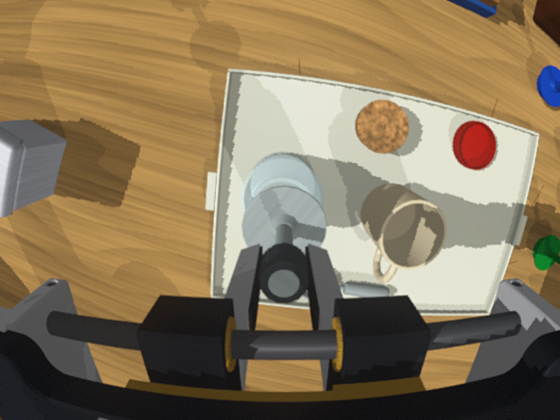

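The side view shows the gauge hanging upright over the jar neck at about (290,270)–(295,335). In the wrist view the collar (285,220) covers the mouth. All cameras agree on a correction of (-1, +1.7) mm. I apply it and lower.

Call:
jog_arm:
  increments:
    - [-0.5,-2,0,0,0,0]
    - [-0.5,-2,4,0,0,0]
    - [-0.5,-2,12,0,0,0]
    - [-0.5,-2,20,0,0,0]
    - [-0.5,-2,27,0,0,0]
    - [-0.5,-2,33,0,0,0]
    - [-0.5,-2,38,0,0,0]
    - [-0.5,-2,42,0,0,0]
    - [-0.5,-2,45,0,0,0]
    - [-0.5,-2,47,0,0,0]
    - [-0.5,-2,47,0,0,0]
    - [-0.5,-2,47,0,0,0]

```text
clock: 9.07
position: [0.5248, 0.1199, 0.1856]
orientation: [3.106, 0.474, 0.0]
contact_force: [-0.2, 0.5, -4.8]
width: 0.272
grip_force: 30.0
```

Call:
jog_arm:
  increments:
    - [0,0,0.5,0,0,0]
    - [0,0,1,0,0,0]
    - [0,0,1.5,0,0,0]
    - [0,0,2,0,0,0]
    - [0,0,2,0,0,0]
    - [0,0,2,0,0,0]

```text
clock: 9.57
position: [0.5246, 0.1199, 0.1834]
orientation: [-3.106, -0.474, 0.0]
contact_force: [-0.0, 0.4, -5.2]
width: 0.271
grip_force: 30.0
```

Call:
jog_arm:
  increments:
    - [0,0,0.5,0,0,0]
    - [0,0,1,0,0,0]
    - [0,0,1,0,0,0]
    - [0,0,1,0,0,0]

```text
clock: 9.9
position: [0.5247, 0.1199, 0.1826]
orientation: [3.106, 0.474, 0.0]
contact_force: [-0.3, -0.4, -4.5]
width: 0.274
grip_force: 30.0
```

Call:
jog_arm:
  increments:
    - [0,0,0.5,0,0,0]
    - [0,0,0.5,0,0,0]
    - [0,0,0.5,0,0,0]

```text
clock: 10.15
position: [0.5249, 0.1199, 0.1825]
orientation: [3.106, 0.474, 0.001]
contact_force: [0.2, -0.7, -2.2]
width: 0.271
grip_force: 30.0
```

Call:
jog_arm:
  increments:
    - [0,0,0.5,0,0,0]
    - [0,0,0.5,0,0,0]
    - [0,0,0.5,0,0,0]

```text
clock: 10.4
position: [0.525, 0.1199, 0.1824]
orientation: [3.106, 0.474, 0.002]
contact_force: [-1.1, -0.8, 3.1]
width: 0.27
grip_force: 30.0
```

Call:
jog_arm:
  increments:
    - [0,0,0.5,0,0,0]
    - [0,0,0.5,0,0,0]
    - [0,0,0.5,0,0,0]

```text
clock: 10.65
position: [0.5252, 0.12, 0.1823]
orientation: [3.106, 0.474, 0.003]
contact_force: [-2.1, -1.7, 5.3]
width: 0.265
grip_force: 30.0
```

Call:
jog_arm:
  increments:
    - [0,0,0.3,0,0,0]
    - [0,0,0.7,0,0,0]
    - [0,0,0.7,0,0,0]
    - [0,0,0.7,0,0,0]

```text
clock: 10.98
position: [0.5253, 0.12, 0.1822]
orientation: [3.105, 0.474, 0.003]
contact_force: [-3.0, -0.4, 7.2]
width: 0.268
grip_force: 30.0
```

Run:
```python
from h import *
s=monitor.state();p=s["position"];print(p,s["contact_force"],s["ft_torque"],s["joints"].round(3))
f=eyes.grab_frame("wrist");W=wcloud(f)
for nm,z0,z1 in [("collar",.118,.13),("jarsh",.05,.1)]:
    q=near(W,f,p[:2],.06,z0,z1)
    print("wrist",nm,len(q),q.mean(0).round(4),enc(q),circ(q))
    A=np.c_[q[:,:2]-p[:2],np.ones(len(q))];print("slope",np.linalg.lstsq(A,q[:,2],rcond=None)[0].round(4))
```

```text
[0.5253247  0.11998356 0.18223211] [-2.95809346 -0.36655779  7.15177951] [-0.02981103  0.74713135 -0.00227693] [0.064 0.149 1.658 0.    1.332 1.332]
wrist collar 3827 [0.5331 0.1227 0.1259] ((0.5248367190361023, 0.12023844569921494), 0.0330314040184021) (array([0.52873069, 0.12133977]), np.float64(0.02231314311347811))
slope [-0.0118 -0.0063  0.126 ]
wrist jarsh 2471 [0.5491 0.1263 0.0867] ((0.5248926877975464, 0.11920963227748871), 0.04448641836643219) (array([0.52568348, 0.11968813]), np.float64(0.03868801692351814))
slope [-0.1431 -0.0428  0.0904]
```

Call:
jog_arm:
  increments:
    - [-0.3,-0.1,0.4,0,0,0]
    - [-0.5,-0.1,0.9,0,0,0]
    - [-0.5,-0.1,0.9,0,0,0]
    - [-0.5,-0.1,0.9,0,0,0]

```text
clock: 11.37
position: [0.5253, 0.12, 0.1822]
orientation: [3.105, 0.474, 0.005]
contact_force: [-4.3, -0.3, 10.2]
width: 0.271
grip_force: 30.0
```

Call:
jog_arm:
  increments:
    - [0,0,0,0,0,-1.5]
    - [0,0,0,0,0,-4]
    - [0,0,0,0,0,-7]
    - [0,0,0,0,0,-10]
    - [0,0,0,0,0,-13]
    - [0,0,0,0,0,-16]
    - [0,0,0,0,0,-19]
    - [0,0,0,0,0,-22]
    - [0,0,0,0,0,-25]
    - [0,0,0,0,0,-25]

```text
clock: 12.2
position: [0.5252, 0.12, 0.1822]
orientation: [2.928, 1.137, 0.005]
contact_force: [-3.4, -0.5, 10.7]
width: 0.268
grip_force: 30.0
```

Run:
```python
from h import *
s=monitor.state();print(s["position"],s["orientation"],s["contact_force"],s["ft_torque"],s["joints"].round(3))
```

```text
[0.52518406 0.12001962 0.18218246] [2.92770719 1.13720285 0.00472908] [-3.41790073 -0.46774638 10.73166054] [0.04684483 0.97995907 0.00338069] [0.064 0.148 1.66  0.    1.331 0.894]
```

Call:
jog_arm:
  increments:
    - [0,0,0,0,0,-2]
    - [0,0,0,0,0,-5]
    - [0,0,0,0,0,-8]
    - [0,0,0,0,0,-11]
    - [0,0,0,0,0,-14]
    - [0,0,0,0,0,-17]
    - [0,0,0,0,0,-20]
    - [0,0,0,0,0,-23]
    - [0,0,0,0,0,-26]
    - [0,0,0,0,0,-28]

```text
clock: 13.03
position: [0.525, 0.12, 0.1822]
orientation: [2.565, 1.812, 0.004]
contact_force: [-4.4, -0.1, 11.3]
width: 0.271
grip_force: 30.0
```

Run:
```python
from h import *
s=monitor.state();print(s["position"],s["orientation"],s["contact_force"],s["ft_torque"],s["joints"].round(3))
```

```text
[0.52503122 0.1199573  0.18218222] [2.56482639 1.81178497 0.00361456] [-4.36498538 -0.07642017 11.29882731] [-0.07575856  1.01612433 -0.04775456] [0.064 0.148 1.66  0.    1.331 0.405]
```

Call:
jog_arm:
  increments:
    - [0,0,0,0,0,-2]
    - [0,0,0,0,0,-4]
    - [0,0,0,0,0,-5]

```text
clock: 13.28
position: [0.525, 0.1199, 0.1822]
orientation: [2.484, 1.92, 0.003]
contact_force: [-3.4, 0.1, 11.8]
width: 0.27
grip_force: 30.0
```

Run:
```python
from h import *
s=monitor.state();print(s["position"],s["orientation"],s["contact_force"],s["ft_torque"],s["joints"].round(3))
for n in ["side","wrist"]:
    f=eyes.grab_frame(n)
    for th in ["tip_a","tip_b","gauge","jar_mouth"]: print(n,th,[(np.round(d["at"],4).tolist(),round(d["conf"],2)) for d in spotter.tip_of(n,th)[:4]])
```

```text
[0.52502284 0.1199083  0.18218422] [2.48430438 1.92049458 0.00346886] [-3.37828468  0.0519697  11.80104656] [-0.12279652  0.9857483  -0.20505013] [ 0.064  0.148  1.66  -0.     1.331  0.318]
side tip_a [([0.4171, -0.005, 0.0011], 0.5)]
side tip_b [([0.4171, -0.005, 0.0011], 0.5)]
side gauge [([0.383, -0.3649, -0.0036], 0.87), ([0.6571, -0.3739, 0.0019], 0.68), ([0.5615, -0.3494, -0.0006], 0.62), ([0.5225, 0.1195, 0.1071], 0.57)]
side jar_mouth [([0.524, 0.114, 0.1234], 0.71), ([0.4635, -0.5151, 0.0043], 0.58), ([0.537, -0.0307, -0.0003], 0.51)]
wrist tip_a []
wrist tip_b []
wrist gauge [([0.5273, 0.1223, 0.1066], 0.65), ([0.5212, 0.1189, 0.0049], 0.5)]
wrist jar_mouth []
```

The torque rose to -0.2 Nm at about 58°, so the knob is at its loose stop. Now I turn it back clockwise.

Call:
jog_arm:
  increments:
    - [0,0,0,0,0,0]
    - [0,0,0,0,0,0]
    - [0,0,0,0,0,2]
    - [0,0,0,0,0,5]
    - [0,0,0,0,0,8]
    - [0,0,0,0,0,11]
    - [0,0,0,0,0,14]
    - [0,0,0,0,0,17]
    - [0,0,0,0,0,20]
    - [0,0,0,0,0,23]
    - [0,0,0,0,0,26]
    - [0,0,0,0,0,29]

```text
clock: 14.78
position: [0.5252, 0.12, 0.1822]
orientation: [2.889, 1.233, 0.005]
contact_force: [-3.5, 0.0, 10.4]
width: 0.273
grip_force: 30.0
```

Call:
jog_arm:
  increments:
    - [0,0,0,0,0,3]
    - [0,0,0,0,0,6]
    - [0,0,0,0,0,9]
    - [0,0,0,0,0,12]
    - [0,0,0,0,0,15]
    - [0,0,0,0,0,18]
    - [0,0,0,0,0,21]
    - [0,0,0,0,0,24]
    - [0,0,0,0,0,26]
    - [0,0,0,0,0,26]

```text
clock: 15.62
position: [0.5253, 0.12, 0.1822]
orientation: [3.092, 0.553, 0.005]
contact_force: [-4.1, -1.4, 10.2]
width: 0.268
grip_force: 30.0
```

Run:
```python
from h import *
s=monitor.state();print(s["position"],s["orientation"],s["contact_force"],s["ft_torque"],s["joints"].round(3))
```

```text
[0.52532655 0.12000885 0.18215885] [3.09212438 0.55336821 0.00540165] [-4.10610863 -1.38266602 10.1809666 ] [-0.02104095  0.82147297  0.04208687] [0.064 0.148 1.66  0.    1.33  1.281]
```

Call:
jog_arm:
  increments:
    - [0,0,0,0,0,2]
    - [0,0,0,0,0,4]
    - [0,0,0,0,0,5]

```text
clock: 15.87
position: [0.5254, 0.1201, 0.1822]
orientation: [3.114, 0.419, 0.006]
contact_force: [-3.7, 0.8, 10.4]
width: 0.274
grip_force: 30.0
```

Run:
```python
from h import *
s=monitor.state();print(s["position"],s["orientation"],s["contact_force"],s["ft_torque"],s["joints"].round(3))
```

```text
[0.5254481  0.12012936 0.18216439] [3.1135786  0.41855748 0.00602836] [-3.72173112  0.83445486 10.3611517 ] [0.14958325 0.68647951 0.27353035] [0.064 0.148 1.659 0.    1.33  1.367]
```

Torque is +0.27 Nm at the tight stop, so it is locked. Unload gently, then draw straight out.

Call:
jog_arm:
  increments:
    - [0,0,-0.5,0,0,0]
    - [0,0,-1.2,0,0,0]
    - [0,0,-2,0,0,0]
    - [0,0,-3,0,0,0]
    - [0,0,-4,0,0,0]
    - [0,0,-5,0,0,0]
    - [0,0,-5,0,0,0]
    - [0,0,-5,0,0,0]

```text
clock: 16.53
position: [0.5236, 0.1197, 0.1829]
orientation: [3.113, 0.419, -0.003]
contact_force: [2.5, -0.2, -8.0]
width: 0.275
grip_force: 30.0
```

Run:
```python
from h import *
s=monitor.state();print(s["position"],s["orientation"],s["contact_force"],s["ft_torque"],s["joints"].round(3))
```

```text
[0.52356406 0.11966808 0.18291662] [ 3.11348521e+00  4.19204451e-01 -2.72429851e-03] [ 2.53006519 -0.17814633 -7.95454263] [-0.02863738 -0.57934935  0.08832311] [ 0.064  0.147  1.659 -0.     1.337  1.367]
```

Call:
jog_arm:
  increments:
    - [0.8,0,0,0,0,0]
    - [0.8,0,-1,0,0,0]
    - [0.8,0,-2,0,0,0]
    - [0.8,0,-2,0,0,0]

```text
clock: 16.87
position: [0.5244, 0.1198, 0.186]
orientation: [3.113, 0.419, -0.002]
contact_force: [0.9, -1.2, -8.8]
width: 0.267
grip_force: 30.0
```

Run:
```python
from h import *
s=monitor.state();p=s["position"];print(p,s["orientation"],s["contact_force"],s["ft_torque"],s["joints"].round(3))
f=eyes.grab_frame("wrist");W=wcloud(f)
for nm,z0,z1 in [("collar",.12,.132),("jarsh",.05,.1)]:
    q=near(W,f,p[:2],.06,z0,z1)
    print("wrist",nm,len(q),q.mean(0).round(4),enc(q),circ(q))
```

```text
[0.52442866 0.11975276 0.18597981] [ 3.11304047e+00  4.19378746e-01 -2.18288138e-03] [ 0.91056023 -1.21452438 -8.7755403 ] [-0.25436722 -0.33089372  0.0364902 ] [ 6.400e-02  1.460e-01  1.654e+00 -1.000e-03  1.343e+00  1.367e+00]
wrist collar 3798 [0.5327 0.1221 0.1294] ((0.5249680280685425, 0.11989868432283401), 0.03298797085881233) (array([0.52827596, 0.12085833]), np.float64(0.02271005335027835))
wrist jarsh 2394 [0.5495 0.1263 0.0867] ((0.5250890254974365, 0.11967714130878448), 0.044446948915719986) (array([0.52605779, 0.11991741]), np.float64(0.03855166334364346))
```

The jar stays put while the collar rises, and the 4 N drag shows the plungers on the glass. Continue.

Call:
jog_arm:
  increments:
    - [0,0,-1.5,0,0,0]
    - [0,0,-3,0,0,0]
    - [0,0,-4.5,0,0,0]
    - [0,0,-6,0,0,0]
    - [0,0,-8,0,0,0]
    - [0,0,-10,0,0,0]
    - [0,0,-12,0,0,0]
    - [0,0,-14,0,0,0]
    - [0,0,-17,0,0,0]
    - [0,0,-21,0,0,0]
    - [0,0,-25,0,0,0]
    - [0,0,-26,0,0,0]

```text
clock: 17.92
position: [0.5255, 0.1201, 0.2135]
orientation: [3.113, 0.42, 0.003]
contact_force: [1.4, 1.0, -6.5]
width: 0.268
grip_force: 30.0
```

Call:
jog_arm:
  increments:
    - [0,0,-3,0,0,0]
    - [0,0,-8,0,0,0]
    - [0,0,-14,0,0,0]
    - [0,0,-20,0,0,0]
    - [0,0,-24,0,0,0]
    - [0,0,-25,0,0,0]
    - [0,0,-25,0,0,0]

```text
clock: 18.5
position: [0.5253, 0.1201, 0.2381]
orientation: [3.113, 0.42, 0.002]
contact_force: [-0.7, 0.2, -4.5]
width: 0.272
grip_force: 30.0
```

Run:
```python
from h import *
s=monitor.state();p=s["position"];print(p,s["orientation"],s["contact_force"],s["ft_torque"],s["joints"].round(3))
f=eyes.grab_frame("side");W=cloud(f)
cv2.imwrite("pics/s3.png",cv2.resize(f["pixels"][170:270,210:300,::-1],None,fx=5.5,fy=5.5,interpolation=cv2.INTER_CUBIC))
q=near(W,f,p[:2],.06,.05,.125);print(len(q),enc(near(W,f,p[:2],.05,.113,.125)))
for th in ["tip_a","tip_b","gauge"]: print(th,[(np.round(d["at"],4).tolist(),round(d["conf"],2)) for d in spotter.tip_of("side",th)[:4]])
R=cv2.Rodrigues(s["orientation"])[0]
print("shift back", R.T@(np.r_[.570,-.161,0]-np.r_[p[:2],0])*1000, (R@[0,0,1]).round(4))
```

```text
[0.52529466 0.12006688 0.23811475] [3.11336460e+00 4.19512616e-01 2.15956420e-03] [-0.67455028  0.22889428 -4.51502075] [ 0.0141355  -0.01610574  0.00662146] [0.064 0.104 1.591 0.    1.445 1.367]
1008 ((0.5203370451927185, 0.1188940778374672), 0.034970950335264206)
tip_a []
tip_b []
gauge [([0.5224, 0.1202, 0.1595], 0.81), ([0.6551, -0.3769, 0.0001], 0.79), ([0.3858, -0.3649, 0.0031], 0.76), ([0.8106, -0.2249, 0.0004], 0.54)]
shift back [-3.12835019e+01  2.82875415e+02  3.51108216e-02] [ 1.4e-03  1.0e-04 -1.0e+00]
```

View pics/s3.png

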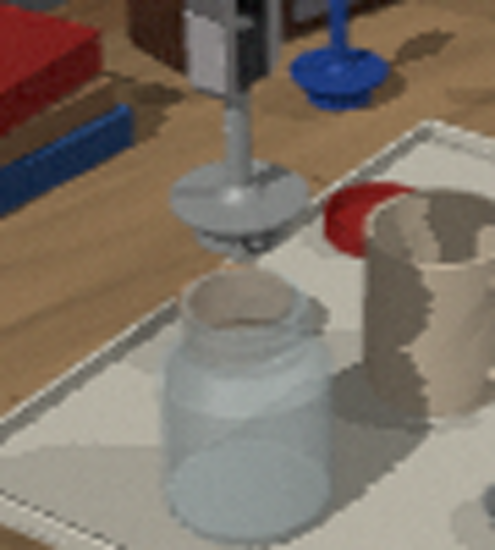

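The side view shows the gauge clear of the jar at (240,200), a plunger end visible at about (262,243), and the jar upright. Now I carry it back.

Call:
jog_arm:
  increments:
    - [-0.5,4,0,0,0,0]
    - [-1.5,14,0,0,0,0]
    - [-3.5,30,0,0,0,0]
    - [-6,52,0,0,0,0]
    - [-8.5,78,0,0,0,0]
    - [-11.5,106,0,0,0,0]
    - [-15,134,0,0,0,0]
    - [-18,162,0,0,0,0]
    - [-21,190,0,0,0,0]
    - [-24,216,0,0,0,0]
    - [-26.5,240,0,0,0,0]
    - [-28.5,260,0,0,0,0]

```text
clock: 19.7
position: [0.5659, -0.1414, 0.2371]
orientation: [3.113, 0.417, -0.001]
contact_force: [0.3, 0.5, -4.6]
width: 0.272
grip_force: 30.0
```

Call:
jog_arm:
  increments:
    - [-1.5,13,0,0,0,0]
    - [-2.5,20,0,0,0,0]
    - [-2.5,23,0,0,0,0]
    - [-2.5,23,5,0,0,0]
    - [-2.5,23,17,0,0,0]
    - [-2.5,23,37,0,0,0]
    - [-2.5,23,62,0,0,0]
    - [-2.5,23,87,0,0,0]
    - [-2.5,23,110,0,0,0]
    - [-2.5,23,128,0,0,0]
    - [-2.5,23,140,0,0,0]
    - [-2.5,23,145,0,0,0]

```text
clock: 20.7
position: [0.5677, -0.1589, 0.089]
orientation: [-3.11, -0.421, 0.008]
contact_force: [-0.6, 1.1, -4.9]
width: 0.272
grip_force: 30.0
```

Call:
jog_arm:
  increments:
    - [0,0,2,0,0,0]
    - [0,0,3,0,0,0]
    - [0,0,4,0,0,0]
    - [0,0,4,0,0,0]
    - [0,0,4,0,0,0]

```text
clock: 21.12
position: [0.5708, -0.1615, 0.0896]
orientation: [3.112, 0.419, 0.003]
contact_force: [-0.3, 0.9, -5.1]
width: 0.271
grip_force: 30.0
```

Call:
jog_arm:
  increments:
    - [0,0,1,0,0,0]
    - [0,0,2,0,0,0]
    - [0,0,3,0,0,0]
    - [0,0,4,0,0,0]
    - [0,0,5,0,0,0]
    - [0,0,5.5,0,0,0]
    - [0,0,5.5,0,0,0]

```text
clock: 21.7
position: [0.5698, -0.1611, 0.0827]
orientation: [-3.113, -0.419, 0.0]
contact_force: [0.2, 0.2, -5.0]
width: 0.27
grip_force: 30.0
```

Call:
jog_arm:
  increments:
    - [0,0,0.5,0,0,0]
    - [0,0,1,0,0,0]
    - [0,0,1,0,0,0]
    - [0,0,1,0,0,0]

```text
clock: 22.03
position: [0.5702, -0.1612, 0.0826]
orientation: [3.113, 0.42, 0.001]
contact_force: [-2.3, 0.5, 0.9]
width: 0.274
grip_force: 30.0
```

Call:
jog_arm:
  increments:
    - [0,0,0.5,0,0,0]
    - [0,0,0.5,0,0,0]
    - [0,0,0.5,0,0,0]

```text
clock: 22.28
position: [0.5703, -0.1612, 0.0826]
orientation: [3.113, 0.42, 0.001]
contact_force: [-2.7, 0.2, 5.5]
width: 0.268
grip_force: 30.0
```

Call:
jog_arm:
  increments:
    - [0,0,-0.4,0,0,0]
    - [0,0,-0.8,0,0,0]
    - [0,0,-0.8,0,0,0]
  squeeze: 10

```text
clock: 22.53
position: [0.5704, -0.1615, 0.0825]
orientation: [3.112, 0.419, 0.002]
contact_force: [-0.2, -0.0, 2.0]
width: 0.272
grip_force: 10.0
```

Call:
jog_arm:
  increments:
    - [0,0,0,0,0,0]
    - [0,0,0,0,0,0]
    - [0,0,0,0,0,0]
    - [0,0,0,0,0,0]
    - [0,0,0,0,0,0]
    - [0,0,0,0,0,0]
    - [0,0,0,0,0,0]
    - [0,0,0,0,0,0]
  hand: 60

```text
clock: 23.2
position: [0.5699, -0.1611, 0.0821]
orientation: [-3.113, -0.42, -0.0]
contact_force: [-0.1, 0.1, 0.4]
width: 0.637
grip_force: 0.0
```

Call:
jog_arm:
  increments:
    - [0,0,-3,0,0,0]
    - [0,0,-12,0,0,0]
    - [0,0,-28,0,0,0]
    - [0,0,-50,0,0,0]
    - [0,0,-75,0,0,0]
    - [0,0,-100,0,0,0]
    - [0,0,-120,0,0,0]
    - [0,0,-130,0,0,0]
    - [0,0,-130,0,0,0]

```text
clock: 23.95
position: [0.5719, -0.162, 0.2162]
orientation: [3.11, 0.419, 0.01]
contact_force: [0.1, -0.2, -0.5]
width: 0.637
grip_force: 0.0
```

Run:
```python
from h import *
s=monitor.state();print(s["clock"],s["position"],s["contact_force"],s["width"])
f=eyes.grab_frame("wrist");W=wcloud(f)
for nm,z0,z1 in [("knob",.108,.12),("collar",.018,.03)]:
    q=near(W,f,np.array([.57,-.161]),.045,z0,z1);print(nm,len(q),q.mean(0),enc(q))
f=eyes.grab_frame("side");W=cloud(f);print(enc(near(W,f,np.array([.525,.12]),.05,.113,.125)))
cv2.imwrite("pics/s4.png",cv2.resize(f["pixels"][160:290,200:380,::-1],None,fx=4.4,fy=4.4,interpolation=cv2.INTER_CUBIC))
```

```text
23.95 [ 0.57190753 -0.16196255  0.21621964] [ 0.09064367 -0.20230073 -0.50802447] 0.6370731316317914
knob 660 [ 0.57084225 -0.1607793   0.11389088] ((0.5695316791534424, -0.16092979907989502), 0.013764706440269947)
collar 1725 [ 0.57684413 -0.15901864  0.02615657] ((0.569867730140686, -0.1609257161617279), 0.03310629352927208)
((0.5219467878341675, 0.12167679518461227), 0.03302931413054466)
```

View pics/s4.png

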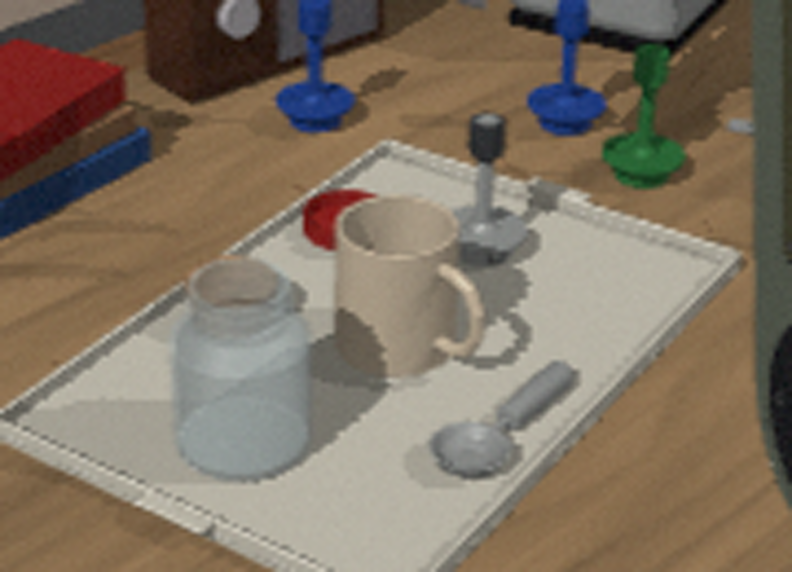

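The side view shows the gauge upright on the tray at (487,190), clear of the mug. The jar (240,370) is in its place and nothing else has moved.

```bash
python3 -c "
from bench import job
print(job.hand_in())"
```

```text
the job is handed in; nothing more can be done
None
```

I measured the jar's mouth, locked the gauge, stood it upright on the tray clear of everything and handed the job in at about 24 s; the hand-in gave no verdict, and I inferred the locked size from knob torque and drag on the glass instead of reading it directly.

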